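# Lock the feed roller on its shaft with the sprung-loop hitch pin

### The arm

A 6-joint arm with a two-finger parallel gripper is mounted at the origin on the work surface. World frame = base frame: x ahead of the robot, y to its left, z up, the work surface at z = 0. Lengths are in mm, angles in rad, forces in N, time in s.
With the tool pointing down it reaches from about 325 to 900 mm from the base axis. Payload 6.1 kg.
Tool frame: the origin (TCP) lies midway between the tips of the shut fingers; the grasp point (between the pads) lies 19 mm behind it; z points along the fingers, y is the direction in which the jaws open and shut (so a half turn about z gives the same grasp; the last joint's range is limited). The gripper opens to 85 mm and grips with 20 to 120 N. Pads are 22 mm wide; open, the fingers measure 114 mm over their backs; the gripper's body (76 mm by 85 mm) begins 54 mm behind the grasp point. The pads swing forward as they close: fully open they stand 13 mm farther back than shut.
Start: joints at [-1.368, 0.22, 1.526, -0, 1.395, -0.126], TCP at [201.81, -591.514, 231.3] pointing down, gripper open.
Joint ranges: [-2.98, 2.98], [-0.91, 2.08], [0.09, 2.57], [-1.24, 4.39], [0.2, 2.65], [-2.68, 2.68]. Speed limits (rad/s): [2.57, 2.57, 3.01, 3.14, 3.14, 3.14].

### API

Orientations are given as a rotation vector (axis times angle).
In Python, from cell import bot, optics gives the robot as it stands. The module is installed in compiled form; this text tells all that it offers.
- The arm moves only by the tool drive_tool, never from a script. Its argument "increments" is one flat list of numbers, 7 for each row, row after row: the turn, a rotation vector about the tool's x, y, z in rad, then the shift along the tool's x, y, z in cm, then the opening in per cent of the stroke, from 0 (shut) to 100 (fully open). A call has 1 to 10 rows; each row is the pose to reach, as a shift and turn from the pose commanded when the call began, along the tool's axes at that moment; what a row does not reach only later rows make up. A row lasts 1/8 s, in which the tool goes at most 62.5 mm and 10.7 degrees, less where a joint would pass 70% of its speed; a pose out of reach is approached as far as the arm can. A call with a gripper value outside its range is refused whole. The fingers move at their own pace and stop on an object; "squeeze" is the grip in N (left out, the last holds). Time passes only in rows, so rows that repeat a pose let the fingers close. It gives the time, the measured TCP pose, the force and the opening at its end, in the units of the state.
- bot.get_obs(): the state, without advancing time (a new reading comes with each control period).
- optics.get_image(name): name is "side" or "top"; returns (picture, depth): 384x512x3 uint8, red, green, blue; 384x512 float32, mm along the optical axis (not along the pixel's ray), 0 where there is no reading.
- optics.camera_info(name): a dict with "mtx" (3x3 intrinsics, pixels), "xyz" and "attitude" of the camera in the world. Camera axes: x right, y up, looking along -z (the intrinsics and any distortion apply to the point x, -y, -z); pixel columns grow to the right and rows downward; lengths in mm; the calibration is good to about 2 mm. A picture is of the moment at which its call begins. camera_info takes no time and is no camera call.
- bot.finish_job(): hands the job in, once; it reports no verdict.
The state is a dict: "time_s": time; "joint_pos": joint angles; "joint_velocities": joint speeds; "effort": joint torques, N m; "tool_pos": TCP position; "tcp_rot": TCP orientation; "contact_force": force on the tool from outside, world axes, zero at the start; "moment": the same for the moment, N m; "finger_gap": opening from 0.0 (shut) to 1.0 (fully open).
Only numpy, scipy, OpenCV 4.12 (cv2) and the standard library are available. Lean on these libraries where they do the work, as an engineer would, in place of code of your own. Each camera call takes 0.05 s, during which the arm holds its last target. There are 200 camera calls.

### The job

Take the red-handled hitch pin from the wooden block and, its brass loop still open and pointing out past the shaft's free end, push it fully home through the leaning cross hole of the roller shaft. Then swing the loop, which has an orange push tab, over the shaft's end flange until it snaps in behind it, and let go. Leave the blue punch and the wrench where they are.

Things in the scene. Friction and masses are not known exactly. Their poses are not given: they have to be found in the camera images.
- pin_grip (a point): Middle of the red grip of the loose hitch pin (0.24 kg, 92 mm long), at the start upright in one of the wooden block's two holes. Pin axes: z from its tip to the grip, x the way the open loop points, y the loop's hinge line. The grip is 16 mm along x, 26 mm along y, and along z 16 mm either way from this point.
- pin_seat (a point): Centre of the underside of the pin's steel collar (28 mm along x, 42 mm along y, 14 mm thick), 30 mm below pin_grip; same axes. It rests on the block's top at the start and on the hole's mouth when the pin is fully home. Below it is the round shank, 14 mm across, 46 mm long, its last 9 mm tapered to 6 mm.
- loop (a joint): Angle of the pin's brass wire loop, a U hinged in the collar 9 mm above pin_seat: 1.37 when square to the pin, along its +x; 0 at its stop, 0.2 rad short of lying along the shank. Starts at 1.38 to 1.65; light friction holds it anywhere. With the pin home, its bar must be forced some 5 mm outward over the flange's rim at about 0.26 and then snaps in behind it, below 0.19.
- hole (a point): Centre of the mouth of the cross hole in the level roller shaft, about 140 mm above the bench. Axes: z out of the hole, leaning 21 to 37 degrees from vertical towards the robot; x along the shaft to its free end. Hole 16 mm across, chamfered, right through a block 36 mm along x, 34 along y, 30 thick. A brass washer begins at x = -50 mm, a green roller 68 mm across at -58 mm.
- holder: Wooden block 190 mm along x, 85 mm along y, 55 mm high, fixed to the bench; origin at the centre of its underside. Its two holes, 18 mm across, are 47 mm either side of the centre along x.
- punch: Punch with a round blue handle, 106 mm long, 26 mm across its collar, standing in the block's other hole: leave it. Origin on the block's top, handle 60 mm above it.
- wrench: Steel wrench lying on the bench along its x. Leave it.
- shaft_end (a point): Centre of the outer face of the shaft's end flange, 28 mm along x and 15 mm down z from hole, same axes. The flange is a steel disc, 40 mm across where widest, 6 mm behind its face, and bevelled to 28 mm at its face. The shaft turns only stiffly (over 1 N m, a few degrees) about its own axis. The stand is fixed; under the hole and flange is free space down to the bench.
- loop_tab (a point): Middle of the orange push tab on the loop's cross bar, 58.5 mm from the hinge; the tab is 18 mm wide along the pin's y, 4 mm thick, and ends 66.5 mm from the hinge. The bar is 46.5 mm from the hinge, the two legs run 25.5 mm either side of the pin; the wire is smooth and 5 mm thick. The legs are sprung: they stretch up to 10 mm, at 1.3 N per mm.
There are look-alikes about, which are no part of the job. Of the things that look like the part that bears pin_grip, the middle-sized one is meant.

How it is judged (in metres and radians):
On the way, in this order (a step that is already met when the one before it is completed fails the run):
1. the pin is fully home in the cross hole, its loop still open (z of pin_seat in the frame of hole between -0.003 and 0.003 m and distance between pin_seat and hole below 0.005 m and value of joint loop above 0.7 rad), for 0.2 s.
2. the loop has been swung over the end flange and sits behind it (value of joint loop below 0.23 rad and distance between pin_seat and hole below 0.005 m), for 0.2 s.
At the end, for the whole second after the job is handed in: The pin's collar sits on the mouth of the hole (pin_seat within 5 mm of hole), the pin within 8 degrees of the hole's axis and at rest, and its loop is past the end flange (loop angle below 0.23) (all of step 2 and angle between the z axis of pin_seat and the z axis of hole, either way round below 0.15 rad and linear speed of pin below 0.02 m/s); the robot touches nothing.
It fails at once if the punch or the wrench has been moved by more than 40 mm (distance of any of punch, wrench from where it was at the start of the episode above 0.04 m).
It also fails if it takes over 54 s, if anything falls off the work surface, if the arm or the gripper's body presses on something with over 40 N, if the wrist force passes 120 N, or if a joint passes its speed limit or range.

## Working session

There is one attempt and no reset: what is moved stays moved. The work goes in short steps, Python scripts to look and compute and a tool call to move; the robot and the scene stay as the last step left them, time stands still between calls to the robot, and variables do not carry over. Pictures are saved under pics/ and viewed, about 8 in all and at most 12, crops included, and the job is handed in when it is done.

Besides the shell and the picture viewer there is one more tool, called after "Call:" as name(argument=value, ...) on one line, values as JSON. drive_tool: Moves the arm, as the interface text tells. Its arguments: {"type":"object","properties":{"increments":{"type":"array"},"squeeze":{"type":"number"}},"required":["increments"]}

```bash
ls; mkdir -p pics
cat > h.py <<'E'
import numpy as np, cv2
from scipy.spatial.transform import Rotation as R
from cell import bot, optics
def info(n):
    i=optics.camera_info(n); A=np.array(i['attitude'],float)
    M=R.from_rotvec(A).as_matrix() if A.size==3 else A.reshape(3,3)
    return np.array(i['mtx'],float).reshape(3,3),np.array(i['xyz'],float),M,i
def snap(n,f):
    p,d=optics.get_image(n); np.savez('pics/'+f+'.npz',p=p,d=d); cv2.imwrite('pics/'+f+'.png',p[:,:,::-1]); return p,d
def ray(n,u,v):
    K,c,M,_=info(n); k=np.linalg.solve(K,np.array([u,v,1.])); return c,M@(k*[1,-1,-1])
def pt(n,u,v,d): c,r=ray(n,u,v); return c+r*d
def onz(n,u,v,z): c,r=ray(n,u,v); return c+r*(z-c[2])/r[2]
def cloud(n,d):
    K,c,M,_=info(n); v,u=np.mgrid[:d.shape[0],:d.shape[1]]
    k=np.stack([u,v,np.ones_like(u)],-1)@np.linalg.inv(K).T
    return c+((k*[1,-1,-1])@M.T)*d[...,None]
def proj(n,P):
    K,c,M,_=info(n); q=((np.asarray(P,float)-c)@M)*[1,-1,-1]; q=q@K.T; return q[...,:2]/q[...,2:]
E
python3 - <<'E'
from h import *
for n in('side','top'):
    print(optics.camera_info(n)); p,d=snap(n,n+'0')
a=[cv2.imread(f'pics/{n}0.png') for n in('top','side')]
cv2.imwrite('pics/both.png',cv2.resize(np.vstack(a),None,fx=.78,fy=.78))
print(bot.get_obs())
E
```

```text
pics
{'mtx': array([[376.44687457,   0.        , 255.17045604],
       [  0.        , 376.44687457, 195.48145059],
       [  0.        ,   0.        ,   1.        ]]), 'xyz': array([ 343.39209626, -582.31298867,  565.71902427]), 'attitude': array([ 0.84731135, -0.10146948, -0.17958363])}
{'mtx': array([[488.61656868,   0.        , 251.40902203],
       [  0.        , 488.61656868, 188.80343813],
       [  0.        ,   0.        ,   1.        ]]), 'xyz': array([ 330.52810009,  -63.47147716, 1159.30446969]), 'attitude': array([ 0.11599833, -0.10841959, -1.56655114])}
{'time_s': 0.1, 'joint_pos': array([-1.36808289e+00,  2.21148215e-01,  1.52751037e+00,  7.74690597e-06,
        1.39468935e+00, -1.26102617e-01]), 'joint_velocities': array([ 0.00097842, -0.00243788, -0.00133596,  0.00062432,  0.0017991 ,
        0.00114889]), 'effort': array([ 5.05271819e-04, -4.98248005e+01, -3.90545440e+01, -2.20465390e-04,
        5.70702308e-03,  2.59909240e-05]), 'tool_pos': array([ 201.71312368, -590.97746069,  230.30080562]), 'tcp_rot': array([-3.09749930e+00, -5.13890111e-01,  9.35674383e-05]), 'contact_force': array([ 0.89293145, -0.10401349, -0.24035229]), 'moment': array([ 0.03295149,  0.02441253, -0.03450517]), 'finger_gap': 1.0012327230771125}
```

```bash
sleep 1; ls pics
```

```text
both.png
side0.npz
side0.png
top0.npz
top0.png
```

View pics/both.png

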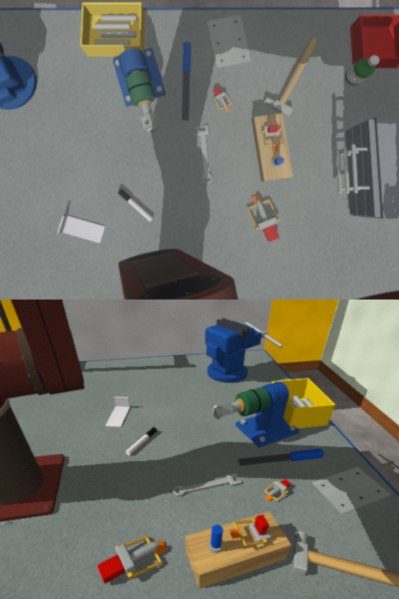

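Top view (mosaic pixels): hitch-pin candidates are a small one lying at (222,98), a large one lying at (263,215) and the middle-sized one upright in the block at (271,131). The block's other hole holds the blue punch at (279,160). The choice is the pin in the block. The shaft's free end is at (148,120), and its roller is green. Next are the close crops.

Run:
```python
import cv2,numpy as np
t=cv2.imread('pics/top0.png');s=cv2.imread('pics/side0.png')
def c(i,u,v,w,h,f): return cv2.resize(i[v:v+h,u:u+w],(w*f,h*f),interpolation=cv2.INTER_CUBIC)
a=c(t,310,130,80,60,5);b=c(t,130,50,80,60,5)
d=c(s,235,260,160,120,5)[:,:];d=cv2.resize(s[265:345,260:367],(400,300),interpolation=cv2.INTER_CUBIC)
e=cv2.resize(s[90:170,265:372],(400,300),interpolation=cv2.INTER_CUBIC)
cv2.imwrite('pics/crop1.png',np.vstack([np.hstack([a,b]),np.hstack([d,e])]))
```

```text
(no output)
```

View pics/crop1.png

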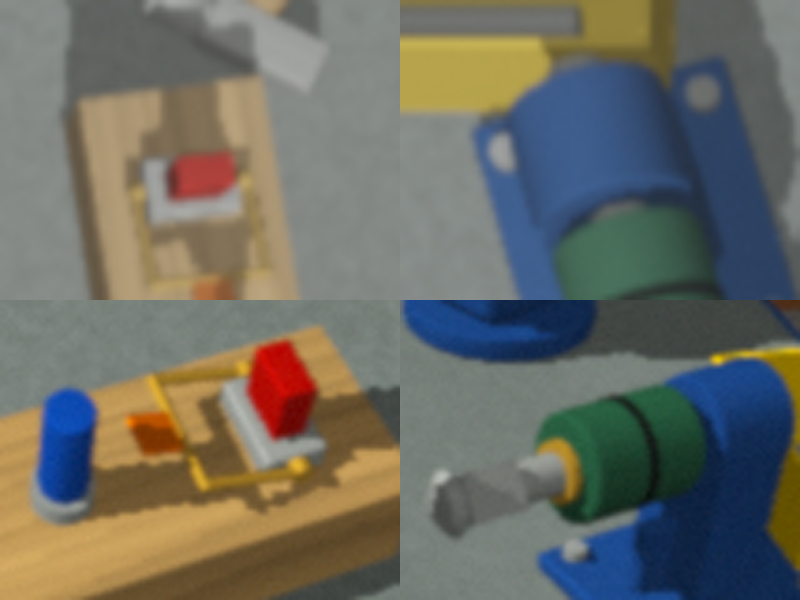

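The crops confirm it: the red grip has a steel collar and a brass loop pointing towards the punch, and the free shaft end carries a block and flange. Now I measure from depth.

Run:
```python
from h import *
np.set_printoptions(precision=1,suppress=True)
for n in('top','side'):
    z=np.load(f'pics/{n}0.npz');p,d=z['p'],z['d'];C=cloud(n,d)
    hsv=cv2.cvtColor(p,cv2.COLOR_RGB2HSV);H,S,V=[hsv[...,i].astype(int) for i in range(3)]
    box={'top':(310,130,80,110),'side':(235,255,150,110)}[n]
    B=np.zeros(H.shape,bool);u,v,w,h=box;B[v:v+h,u:u+w]=1
    red=B&((H<5)|(H>172))&(S>130); ora=B&(H>=5)&(H<14)&(S>170); blu=B&(H>105)&(H<125)&(S>130)
    for nm,m in(('red',red),('ora',ora),('blu',blu)):
        m=m&(d>0); P=C[m]; vv,uu=np.where(m)
        print(n,nm,m.sum(),'px',uu.mean(),vv.mean(),'med',np.median(P,0),'zrange',np.percentile(P[:,2],[2,50,98]))
        if nm=='red':
            T=P[P[:,2]>97]; r=cv2.minAreaRect(T[:,:2].astype(np.float32)); print(' top',len(T),T.mean(0),r)
    W=B&(abs(C[...,2]-55)<4)&(H>8)&(H<25)&(S>60); 
    print('block',cv2.minAreaRect(C[W][:,:2].astype(np.float32)),np.median(C[W][:,2]))
    g=(H>65)&(H<90)&(S>80)
    nl,lab,st,ce=cv2.connectedComponentsWithStats(g.astype(np.uint8)); i=np.argsort(-st[1:,4])[:4]+1
    for k in i: print(' green',st[k],ce[k],np.median(C[(lab==k)&(d>0)],0))
```

```text
top red 92 px 350.0108695652174 164.4891304347826 med [ 537.8 -275.5  100.3] zrange [ 85.4 100.3 104.5]
 top 73 [ 538.6 -276.2  101. ] ((538.6193237304688, -276.2616882324219), (13.908346176147461, 25.673599243164062), 2.4962430000305176)<stdin>:11: RuntimeWarning: Mean of empty slice.
  ret = ret.dtype.type(ret / rcount)
  return _methods._mean(a, axis=axis, dtype=dtype,
  ret = um.true_divide(
Traceback (most recent call last):
IndexError: index -1 is out of bounds for axis 0 with size 0
```

```bash
cat > m.py <<'E'
from h import *
np.set_printoptions(precision=1,suppress=True)
for n in('top','side'):
    z=np.load(f'pics/{n}0.npz');p,d=z['p'],z['d'];C=cloud(n,d)
    hsv=cv2.cvtColor(p,cv2.COLOR_RGB2HSV);H,S,V=[hsv[...,i].astype(int) for i in range(3)]
    box={'top':(310,130,80,80),'side':(250,262,120,85)}[n]
    B=np.zeros(H.shape,bool);u,v,w,h=box;B[v:v+h,u:u+w]=1
    red=B&((H<4)|(H>172))&(S>110); ora=B&(H>=4)&(H<14)&(S>125); blu=B&(H>100)&(H<128)&(S>100)
    for nm,m in(('red',red),('ora',ora),('blu',blu)):
        m=m&(d>0)
        if not m.any(): print(nm,'none');continue
        P=C[m]; vv,uu=np.where(m)
        print(n,nm,m.sum(),'px',uu.mean(),vv.mean(),'med',np.median(P,0),'z',np.percentile(P[:,2],[2,50,98]))
        T=P[P[:,2]>97]
        if nm=='red':
            r=cv2.minAreaRect(T[:,:2].astype(np.float32)); print(' top',len(T),T.mean(0),r)
    W=B&(abs(C[...,2]-55)<5)&(H>8)&(H<25)&(S>60)&(d>0)
    print('block',cv2.minAreaRect(C[W][:,:2].astype(np.float32)),np.median(C[W][:,2]))
    col=B&(S<60)&(abs(C[...,2]-69)<4); print('collar top',col.sum(),C[col].mean(0))
    G=(H>60)&(H<95)&(S>70)&(abs(C[...,2]-150)<80)&(d>0)
    nl,lab,st,ce=cv2.connectedComponentsWithStats(G.astype(np.uint8))
    for k in np.argsort(-st[1:,4])[:3]+1: P=C[lab==k];print(' green',st[k],np.median(P,0),P[:,2].max())
    # shaft metal: grey, z 90..190 near
    q=(S<70)&(C[...,2]>85)&(C[...,2]<190)&(d>0)
    nl,lab,st,ce=cv2.connectedComponentsWithStats(q.astype(np.uint8))
    for k in np.argsort(-st[1:,4])[:6]+1: P=C[lab==k];print(' metal',st[k],P.min(0),P.max(0))
E
python3 m.py
```

```text
top red 94 px 349.7340425531915 164.79787234042553 med [ 536.4 -275.2  100.1] z [ 81.6 100.1 104.5]
 top 69 [ 538.3 -276.   101. ] ((538.377685546875, -276.0021057128906), (13.253300666809082, 25.215688705444336), 3.4649899005889893)
top ora 59 px 352.5762711864407 186.16949152542372 med [ 485.1 -284.2   81.4] z [ 68.9  81.4 103.4]
top blu 71 px 357.36619718309856 205.81690140845072 med [ 444.2 -285.8  114.3] z [ 85.7 114.3 118.4]
block ((512.7884521484375, -280.47332763671875), (151.12750244140625, 85.6176986694336), 7.654597282409668) 54.78258185584423
collar top 103 [ 525.4 -272.    68.5]
 green [165 109  34  26 559] [623.8  90.7 152.9] 162.24286053896628
 green [161  91  32  23 457] [665.5 103.6 154.2] 162.6494844766038
 green [454  76  26  24 427] [ 710.3 -538.3  101.4] 127.30312520446364
 metal [ 440  150   72  130 6116] [ 292.  -583.7   85. ] [ 552.1 -468.8  190. ]
 metal [180 132  25  38 623] [523.4  44.5 108.8] [606.5  99.  150.1]
 metal [471  71  15  15 164] [ 708.4 -572.6  101.4] [ 735.5 -536.2  154.4]
 metal [165 106  29  11  75] [634.9  68.3 135.1] [657.4 128.5 161.1]
 m
[... 529 characters left out ...]
441.7 -296.7  102. ] z [ 65.8 102.  115.7]
block ((491.3258056640625, -283.6378173828125), (190.69757080078125, 86.30775451660156), 7.614386081695557) 54.39491038986634
collar top 202 [ 525.  -285.7   67.9]
 green [ 302  113   45   36 1015] [641.3  75.9 143.9] 159.1911838625242
 metal [  80    0  239   10 1191] [ -38.3 1282.6   85. ] [1039.4 1312.5  120.7]
 metal [273 131  36  23 503] [521.9  43.6 108.1] [600.4  89.4 146.2]
 metal [315  29  47  32 228] [769.3 506.6  96. ] [928.  718.3 190. ]
 metal [ 21 153  22  49 128] [58.2 -7.1 85.6] [ 66.   27.9 188.8]
 metal [298  38  21  12  87] [699.1 459.7 168. ] [751.1 507.8 190. ]
 metal [278  30  14   6  18] [657.1 531.8 185.1] [684.3 583.8 189.9]
```

```bash
cat > s.py <<'E'
from h import *
from scipy.optimize import least_squares
np.set_printoptions(precision=2,suppress=True)
Gs=[];Ms=[]
for n,gb in(('top',(150,80,60,60)),('side',(295,105,55,50))):
    D=[np.load(f'pics/{n}0.npz')]+[np.load(f'pics/{n}{i}.npz') for i in range(0)]
    p,d=D[0]['p'],D[0]['d'];C=cloud(n,d)
    hsv=cv2.cvtColor(p,cv2.COLOR_RGB2HSV);H,S,V=[hsv[...,i].astype(int) for i in range(3)]
    B=np.zeros(H.shape,bool);u,v,w,h=gb;B[v:v+h,u:u+w]=1
    g=cv2.erode((B&(H>60)&(H<95)&(S>70)).astype(np.uint8),np.ones((3,3)))>0
    P=C[g&(d>0)];Gs.append(P)
    m=cv2.erode(((S<75)&(C[...,0]>515)&(C[...,0]<615)&(C[...,1]>35)&(C[...,1]<110)&(C[...,2]>100)&(d>0)).astype(np.uint8),np.ones((2,2)))>0
    Ms.append(C[m])
    # shaft end boundary
    for nm,Q in(('g',P),):
        def f(x,Q=Q):
            a=np.array([np.cos(x[3]),np.sin(x[3]),0]);r=Q-[600,75+x[0],x[1]]
            return np.linalg.norm(np.cross(r,a),axis=1)-34
        s=least_squares(f,[0,130,.3,.3],loss='soft_l1');print(n,nm,len(Q),s.x,np.sqrt(np.mean(s.fun**2)))
Q=np.vstack(Gs);s=least_squares(f.__class__ and (lambda x:np.linalg.norm(np.cross(Q-[600,75+x[0],x[1]],[np.cos(x[2]),np.sin(x[2]),0]),axis=1)-34),[0,130,.3],loss='soft_l1');print('both',s.x)
a=np.array([np.cos(s.x[2]),np.sin(s.x[2]),0]);O=np.array([600,75+s.x[0],s.x[1]])
X=-a;Yh=np.cross([0,0,1],X)
for P in Ms:
    r=P-O;L=np.c_[r@X,r@Yh,r[:,2]]
    print('extent along X',np.percentile(L[:,0],[0,2,50,98,100]))
    for lo in range(-10,90,6):
        k=(L[:,0]>=lo)&(L[:,0]<lo+6)
        if k.sum()>5: print(lo,k.sum(),'y',L[k,1].min(),L[k,1].max(),'z',L[k,2].min(),L[k,2].max(),'R',np.hypot(L[k,1],L[k,2]).min(),np.hypot(L[k,1],L[k,2]).max())
np.savez('pics/shaft.npz',m0=Ms[0],m1=Ms[1],O=O,X=X)
E
python3 s.py
```

```text
top g 789 [  9.6  124.33   0.3    0.31] 1.9303661437390025
side g 827 [ 11.77 123.61   0.33   0.28] 2.3661572537548428
both [ 11.37 123.98   0.29]
extent along X [-9.75  3.39 46.62 76.64 77.24]
2 31 y -9.110865311067965 13.38380997065182 z 6.872416298535811 16.973852325025106 R 9.643391235026668 17.902193576027646
8 27 y -8.540694853081469 13.644869712881784 z 3.8981014221216554 15.750149166563958 R 9.884961424157451 16.744681959020213
14 32 y -8.082124864940528 13.774319116201386 z 2.492667969420083 14.611035664869334 R 10.627702605795191 18.129083910147994
20 30 y -8.153569204666159 14.159869115150517 z 3.975130306154526 16.708422180252725 R 10.54809101226398 17.969456877138526
26 21 y -6.829133405955396 14.632060298427493 z 4.242113895742861 18.730130368766183 R 11.29461228935045 21.078194344488214
32 45 y -18.02473715932061 23.300051292644874 z -4.449487373338187 23.632275965654728 R 11.331841071687679 24.58010221043793
38 67 y -18.539494654052188 23.683838617544758 z -4.744010452034061 26.098973652459605 R 3.1842728307125614 26.856638780476146
44 53 y -17.35955400467301 23.24060
[... 1674 characters left out ...]
 -1.7920164532421978 19.342819247371935 R 16.212997880273015 23.926966460311306
50 28 y 7.868858912077938 23.831425826779384 z -0.9216998580395313 18.08446851310974 R 15.97038687471005 23.83320502965267
56 36 y 6.992775907711094 24.774696389511888 z -1.819775440778372 20.273550898970356 R 16.405201545677272 24.854061739708605
62 38 y 8.0370867950263 24.952031106955815 z -1.2354846447351662 19.907511884929974 R 17.65998064501941 24.952037971263536
68 36 y 1.9808852832051373 21.44752597675054 z -10.507184932270562 18.30234023834042 R 16.509052673465835 22.147057423118543
74 94 y -5.287418160079291 21.68241769030763 z -12.439914212622526 17.576015056043715 R 1.1846438903648107 21.68564049324338
```

Run:
```python
import cv2,numpy as np
t=cv2.imread('pics/top0.png');s=cv2.imread('pics/side0.png')
a=cv2.resize(t[125:175,170:220],(400,400),interpolation=cv2.INTER_LANCZOS4)
b=cv2.resize(s[115:165,265:315],(400,400),interpolation=cv2.INTER_LANCZOS4)
cv2.imwrite('pics/crop2.png',np.hstack([a,b]))
```

```text
(no output)
```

View pics/crop2.png

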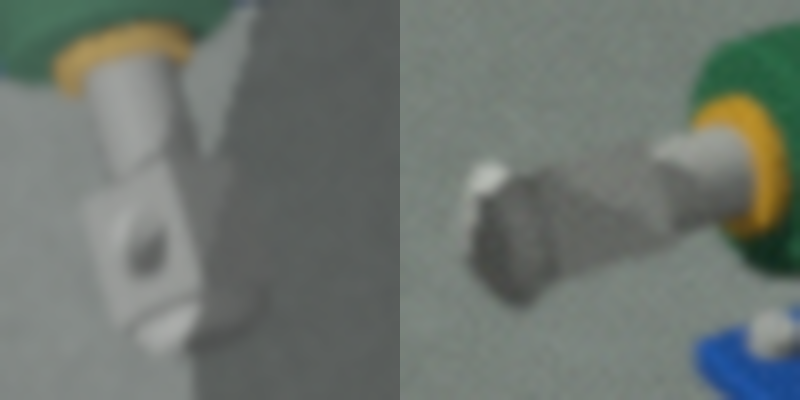

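```bash
cat > f.py <<'E'
from h import *
from scipy.optimize import least_squares
np.set_printoptions(precision=3,suppress=True)
z=np.load('pics/shaft.npz');O,X=z['O'],z['X'];Yh=np.cross([0,0,1],X)
for nm,Ps in(('top',[z['m0']]),('side',[z['m1']]),('both',[z['m0'],z['m1']])):
    P=np.vstack(Ps)
    def f(x):
        Xd=np.array([np.cos(x[3]),np.sin(x[3]),0]);Yd=np.cross([0,0,1],Xd)
        r=P-O;l=r@Xd;k=KK
        a=np.c_[r@Yd-x[1],r[:,2]-x[2]][k];c,s=np.cos(x[0]),np.sin(x[0])
        yh=c*a[:,0]+s*a[:,1];zh=-s*a[:,0]+c*a[:,1]
        dz=zh-15;dy=yh-17
        return np.where(np.abs(dz)<np.abs(dy),dz,dy)
    l=(P-O)@X;KK=(l>35)&(l<66)
    s=min((least_squares(f,[t,0,0,np.arctan2(X[1],X[0])],loss='soft_l1') for t in(.35,.5,.65)),key=lambda s:s.cost)
    x=s.x;print(nm,KK.sum(),'theta deg',np.degrees(x[0]),'off',x[1:3],'yaw deg',np.degrees(x[3]),'rms',np.sqrt(np.mean(s.fun**2)))
    Xd=np.array([np.cos(x[3]),np.sin(x[3]),0]);Yd=np.cross([0,0,1],Xd);zh=-np.sin(x[0])*Yd+np.cos(x[0])*np.array([0,0,1])
    C=O+Yd*x[1]+[0,0,x[2]];yh=np.cross(zh,Xd)
    print('  zh',zh,'axis pt',C,'hole if 50:',C+50*Xd+15*zh)
    r=P-C;l=r@Xd;b=(r@zh>9)&(abs(r@zh-15)<4);print('  topface x',np.percentile(l[b&(l>30)],[1,50,99]),'yh',np.percentile((r@yh)[b&KK],[1,99]),'all x max',l.max())
    for n,(u,v) in(('top',(188.5,155.4)),):
        c,d=ray(n,u,v);q=c+d*(((C+15*zh)-c)@zh)/(d@zh);print('  hole by ray',q,'local',(q-C)@Xd,(q-C)@yh)
E
python3 f.py
```

```text
top 280 theta deg 39.97212236482547 off [2.212 0.004] yaw deg -163.24229812703098 rms 3.5185709996913106
  zh [-0.185  0.615  0.766] axis pt [600.638  84.25  123.988] hole if 50: [549.983  79.06  135.483]
  topface x [31.465 55.349 76.192] yh [-14.559  19.884] all x max 77.26657515529182
  hole by ray [549.416  75.988 137.813] local 51.428806422859424 3.625890114747097
side 168 theta deg 37.97844617731667 off [ 15.583 -18.203] yaw deg -163.35911818374805 rms 1.0301735466806456
  zh [-0.176  0.59   0.788] axis pt [604.463  71.437 105.781] hole if 50: [553.913  65.962 117.605]
  topface x [32.46  62.428 78.852] yh [14.117 18.911] all x max 79.76757986596645
  hole by ray [555.921  80.132 107.455] local 44.018499259162375 -16.49479959825871
both 448 theta deg 39.00854148795 off [ 1.836 -0.323] yaw deg -163.2328172704747 rms 2.894862450111108
  zh [-0.182  0.603  0.777] axis pt [600.53   84.609 123.661] hole if 50: [549.932  79.225 135.317]
  topface x [31.65  56.616 77.401] yh [-14.153  20.103] all x max 79.78649488620145
  hole by ray [549.44   76.003 137.701] local 51.40069622876945 3.7881403847736053
```

```bash
cat > f2.py <<'E'
from h import *
np.set_printoptions(precision=3,suppress=True)
z=np.load('pics/shaft.npz');O,X=z['O'],z['X'];Yh=np.cross([0,0,1],X)
rng=np.random.default_rng(0)
def ransac(P,tol=1.5):
    best=None
    for _ in range(2000):
        q=P[rng.choice(len(P),3,False)];n=np.cross(q[1]-q[0],q[2]-q[0]);L=np.linalg.norm(n)
        if L<100: continue
        n/=L;k=abs((P-q[0])@n)<tol
        if best is None or k.sum()>best.sum(): best=k
    c=P[best].mean(0);n=np.linalg.svd(P[best]-c)[2][2];n*=np.sign(n[2]) ;return c,n,best
for nm in('m0','m1'):
    P=z[nm];l=(P-O)@X;P=P[(l>35)&(l<66)]
    for it in range(2):
        c,n,k=ransac(P);r=P[k]-O
        print(nm,k.sum(),'of',len(P),'c',c,'n',n,'nY,nX',n@Yh,n@X,'lean deg',np.degrees(np.arctan2(-n@Yh,n[2])),'L y',np.percentile(r@Yh,[3,97]),'L z',np.percentile(r[:,2],[3,97]),'d from O',(c-O)@n)
        P=P[~k]
E
python3 f2.py
```

```text
m0 106 of 280 c [554.914  57.813 136.242] n [ 0.241 -0.752  0.614] nY,nX 0.7890970569593236 -0.018381802492057925 lean deg -52.11364970529595 L y [ 5.567 23.174] L z [ 0.68  23.628] d from O 18.103032164334756
m0 85 of 174 c [549.513  77.878 137.075] n [-0.19   0.617  0.764] nY,nX -0.6454853158646303 0.007407451560142331 lean deg 40.203401082974565 L y [-17.914   5.063] L z [ 2.919 22.59 ] d from O 14.359561143475783
m1 141 of 168 c [556.154  56.818 133.181] n [ 0.221 -0.756  0.616] nY,nX 0.787537887298589 0.002282125212111019 lean deg -51.95620555060751 L y [ 7.563 24.066] L z [-0.711 19.105] d from O 18.308364530587593
m1 17 of 27 c [553.352  55.928 132.58 ] n [ 0.385 -0.83   0.404] nY,nX 0.904772742735229 -0.1336629285016824 lean deg -65.91835089498674 L y [ 9.737 21.13 ] L z [-1.664 18.482] d from O 10.787299607100481
```

```bash
cat > cmd.py <<'E'
from h import *
import json
np.set_printoptions(precision=4,suppress=True)
def load():
    j=json.load(open('cmd.json')); return np.array(j['p']),R.from_rotvec(j['r'])
def save(p,r): json.dump({'p':list(map(float,p)),'r':list(map(float,r.as_rotvec()))},open('cmd.json','w'))
def applied(row):   # last row sent: becomes commanded pose
    p,r=load(); row=np.array(row,float); save(p+r.apply(row[3:6]*10),r*R.from_rotvec(row[:3]))
def row(P,Rt):      # row to reach P,Rt from commanded pose
    p,r=load(); return np.round(np.r_[(r.inv()*Rt).as_rotvec(),r.inv().apply(np.array(P)-p)/10],3)
def err():
    o=bot.get_obs();p,r=load();print('t',round(o['time_s'],2),'dpos',o['tool_pos']-p,'drot',(r.inv()*R.from_rotvec(o['tcp_rot'])).as_rotvec(),'F',o['contact_force'],'M',o['moment'],'gap',o['finger_gap']*85,'j',o['joint_pos'])
def frame(x,z): x=np.array(x,float)/np.linalg.norm(x);z=np.array(z,float);z-=x*(z@x);z/=np.linalg.norm(z);return np.c_[x,np.cross(z,x),z]
def holeframe(yaw=-163.3,th=37):
    y,t=np.radians([yaw,th]);X=np.array([np.cos(y),np.sin(y),0]);Y=np.cross([0,0,1],X);return frame(X,-np.sin(t)*Y+np.cos(t)*np.array([0,0,1]))
def tool(F,s):  # tool pointing along -z of F, tool y = s*F.y
    return R.from_matrix(np.c_[-s*F[:,0],s*F[:,1],-F[:,2]])
E
python3 - <<'E'
from cmd import *
E
mv=1; mv cmd.py cm.py 2>/dev/null
python3 - <<'E'
from cm import *
o=bot.get_obs();save([201.81,-591.514,231.3],R.from_rotvec(o['tcp_rot']))
err();print(load()[1].as_matrix())
a=np.radians(185);F=frame([np.cos(a),np.sin(a),0],[0,0,1])
for s in(1,-1):
    T=tool(F,s);print('pre',s,row([537.5,-277.2,73+100],T)); 
H=holeframe()
for s in(1,-1):
    print('ins',s,(tool(F,s).inv()*tool(H,s)).as_rotvec())
E
```

```text
t 0.1 dpos [-0.0969  0.5365 -0.9992] drot [0. 0. 0.] F [ 0.8929 -0.104  -0.2404] M [ 0.033   0.0244 -0.0345] gap 85.10478146155457 j [-1.3681  0.2211  1.5275  0.      1.3947 -0.1261]
[[ 0.9464  0.3229 -0.0003]
 [ 0.3229 -0.9464  0.0017]
 [ 0.0002 -0.0017 -1.    ]]
pre 1 [ -0.002  -0.      0.242  41.919 -18.897   5.872]
pre -1 [  0.     -0.003  -2.9    41.919 -18.897   5.872]
ins 1 [-0.6435  0.0659 -0.197 ]
ins -1 [ 0.6435 -0.0659 -0.197 ]
```

Call:
drive_tool(increments=[0,0,0.242,41.92,-18.9,5.87,55,0,0,0.242,41.92,-18.9,5.87,55,0,0,0.242,41.92,-18.9,5.87,55,0,0,0.242,41.92,-18.9,5.87,55,0,0,0.242,41.92,-18.9,5.87,55,0,0,0.242,41.92,-18.9,5.87,55,0,0,0.242,41.92,-18.9,5.87,55,0,0,0.242,41.92,-18.9,5.87,55,0,0,0.242,41.92,-18.9,5.87,55,0,0,0.242,41.92,-18.9,5.87,55], squeeze=60)

```text
time_s: 1.35
tool_pos: [536.9, -277.6, 172.3]
tcp_rot: [-3.139, -0.136, 0.001]
contact_force: [0.4, -0.2, -0.0]
finger_gap: 0.551
```

Run:
```python
from cm import *
applied([0,0,0.242,41.92,-18.9,5.87]);err();print(load()[0],load()[1].as_matrix())
snap('side','side1');snap('top','top1')
a=[cv2.imread('pics/side1.png')[170:350,220:460],cv2.imread('pics/top1.png')[90:270,240:480]]
cv2.imwrite('pics/v1.png',cv2.resize(np.hstack(a),(800,300),interpolation=cv2.INTER_CUBIC))
```

```text
t 1.35 dpos [-0.5709 -0.4473 -0.7416] drot [-0.0016 -0.0007  0.    ] F [ 0.357  -0.2351 -0.0171] M [-0.0532  0.0154  0.0135] gap 46.876587506739 j [-0.6073  0.2196  1.6408 -0.0005  1.2819  0.8768]
[ 537.4993 -277.1702  173.0247] [[ 0.9962  0.0867 -0.0003]
 [ 0.0867 -0.9962  0.0017]
 [-0.0002 -0.0017 -1.    ]]
```

View pics/v1.png

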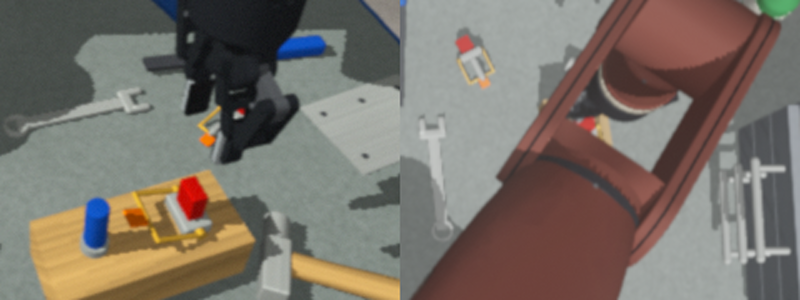

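The gripper is open above the pin, between the collar's ends; the red grip is at about (190,197) in the side crop. Descend and close.

Call:
drive_tool(increments=[0,0,0,0,0,5,55,0,0,0,0,0,8,55,0,0,0,0,0,10,55,0,0,0,0,0,10,55,0,0,0,0,0,10,0,0,0,0,0,0,10,0,0,0,0,0,0,10,0,0,0,0,0,0,10,0,0,0,0,0,0,10,0], squeeze=70)

```text
time_s: 2.58
tool_pos: [538.8, -278.2, 74.6]
tcp_rot: [3.136, 0.136, 0.004]
contact_force: [0.3, -1.2, 6.4]
finger_gap: 0.29
```

Call:
drive_tool(increments=[0,0,0,0,0,-2,0,0,0,0,0,0,-6,0,0,0,0,0,0,-11,0,0,0,0,0,0,-15,0,0,0,0,0,0,-15,0,0,0,0,0,0,-15,0])

```text
time_s: 3.32
tool_pos: [536.8, -276.7, 221.5]
tcp_rot: [-3.137, -0.136, 0.002]
contact_force: [-0.1, 0.4, -4.1]
finger_gap: 0.289
```

Run:
```python
from cm import *
applied([0,0,0,0,0,10]);applied([0,0,0,0,0,-15]);err();print(load()[0])
H=holeframe();T=tool(H,1);h=np.array([549.9,78.5,136.5])
print('hover48+30',row(h+H@[0,0,18+110],T));print(H)
```

```text
t 3.33 dpos [-0.7634  0.5472 -1.5367] drot [-0.0005 -0.0013 -0.    ] F [-0.139   0.3824 -4.0593] M [-0.0211  0.0033  0.0103] gap 24.547417073272022 j [-0.6065  0.1788  1.5931 -0.      1.3717  0.8775]
[ 537.5166 -277.2563  223.0247]
hover48+30 [ -0.645   0.066  -0.197   2.752 -42.879  -1.496]
[[-0.9578  0.2295 -0.1729]
 [-0.2874 -0.765   0.5764]
 [ 0.      0.6018  0.7986]]
```

Call:
drive_tool(increments=[-0.645,0.066,-0.197,2.75,-42.88,-3.5,0,-0.645,0.066,-0.197,2.75,-42.88,-3.5,0,-0.645,0.066,-0.197,2.75,-42.88,-3.5,0,-0.645,0.066,-0.197,2.75,-42.88,-3.5,0,-0.645,0.066,-0.197,2.75,-42.88,-3.5,0,-0.645,0.066,-0.197,2.75,-42.88,-3.5,0,-0.645,0.066,-0.197,2.75,-42.88,-3.5,0,-0.645,0.066,-0.197,2.75,-42.88,-3.5,0,-0.645,0.066,-0.197,2.75,-42.88,-1.5,0,-0.645,0.066,-0.197,2.75,-42.88,-1.5,0])

```text
time_s: 4.58
tool_pos: [525.6, 150.3, 233.4]
tcp_rot: [2.471, 0.363, 0.112]
contact_force: [-0.4, -0.2, -2.8]
finger_gap: 0.291
```

Run:
```python
from cm import *
applied([-0.645, 0.066, -0.197, 2.75, -42.88, -1.5]);err();print(load()[0])
snap('side','side2');snap('top','top2')
a=[cv2.imread('pics/side2.png')[70:190,220:380],cv2.imread('pics/top2.png')[80:200,110:270]]
cv2.imwrite('pics/v2.png',cv2.resize(np.hstack(a),(800,300),interpolation=cv2.INTER_CUBIC))
```

```text
t 4.58 dpos [-2.1265 -1.9899 -5.4009] drot [-0.0024 -0.007  -0.0032] F [-0.3985 -0.2089 -2.8391] M [ 0.5804  0.1983 -0.0142] gap 24.76588954906923 j [ 0.4965  0.1745  1.7061 -0.6356  1.4512  1.9161]
[527.7389 152.2868 238.7673]
```

View pics/v2.png

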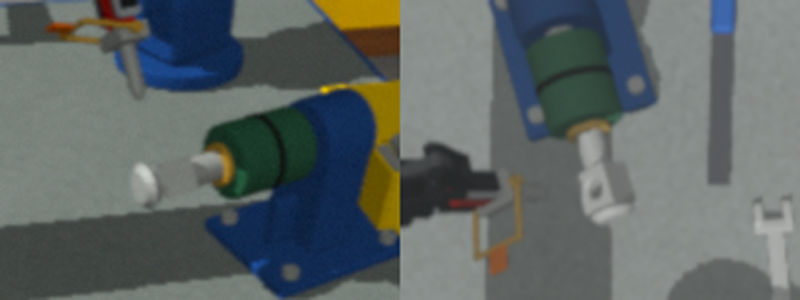

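Run:
```python
from cm import *
err()
snap('side','side3');snap('top','top3');err()
o=bot.get_obs();p=o['tool_pos'];Rt=R.from_rotvec(o['tcp_rot'])
z=Rt.apply([0,0,1])
for n in('side','top'):
    for d in(19.6,65.6): print(n,d,proj(n,p+z*d))
H=holeframe();h=np.array([549.9,78.5,136.5])
for n in('side','top'): print(n,'hole',proj(n,h),'shaft_end',proj(n,h+H@[28,0,-15]))
a=[cv2.imread('pics/side3.png')[80:140,240:320],cv2.imread('pics/top3.png')[125:185,135:215]]
a=[cv2.resize(i,(400,300),interpolation=cv2.INTER_CUBIC) for i in a]
s=cv2.resize(cv2.imread('pics/side3.png')[115:175,255:335],(400,300),interpolation=cv2.INTER_CUBIC)
t=cv2.resize(cv2.imread('pics/top3.png')[130:175,160:220],(400,300),interpolation=cv2.INTER_CUBIC)
cv2.imwrite('pics/v3.png',np.vstack([np.hstack(a),np.hstack([s,t])]))
```

```text
t 4.67 dpos [-0.6765 -1.663  -2.5883] drot [-0.0024 -0.0036 -0.0004] F [ 1.2497 -0.069  -1.9402] M [0.5369 0.138  0.0662] gap 24.584347440293456 j [ 0.4962  0.1724  1.7028 -0.6364  1.4521  1.9156]
t 4.78 dpos [ 0.1052 -1.022  -1.114 ] drot [-0.0019 -0.0011  0.0011] F [ 0.2912  0.2344 -3.1155] M [ 0.5078  0.1597 -0.0117] gap 24.72812869755961 j [ 0.4966  0.1713  1.701  -0.6365  1.4521  1.9157]
side 19.6 [271.8916  84.8299]
side 65.6 [277.638  106.4843]
top 19.6 [150.0159 155.4528]
top 65.6 [166.9742 155.4355]
side hole [285.196  134.6638] shaft_end [275.7121 144.7881]
top hole [187.4109 155.3062] shaft_end [195.6729 167.501 ]
```

View pics/v3.png

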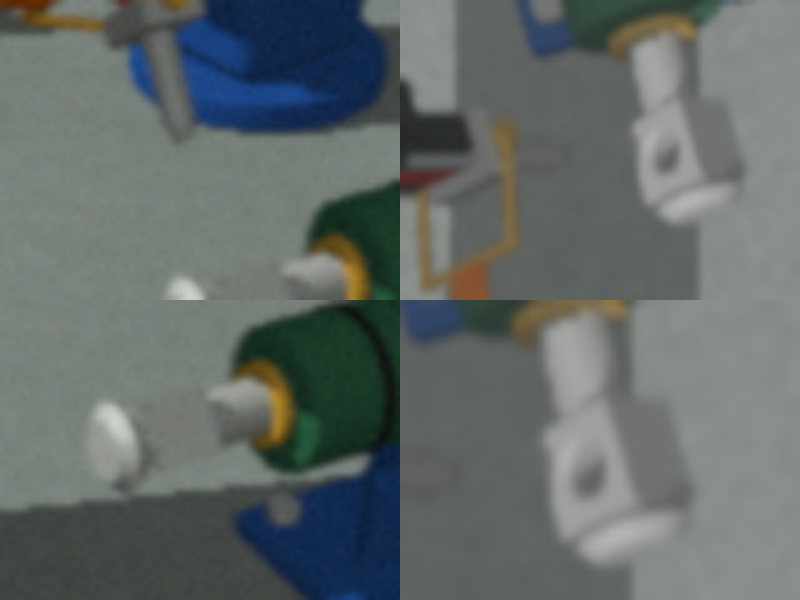

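Run:
```python
from cm import *
H=holeframe();T=tool(H,1);h=np.array([550.6,78.5,136.8])
print(row(h+H@[0,0,75.6]+[0.2,.9,1.1],T))
```

```text
[-0.     0.    -0.     0.116  0.036  5.096]
```

Call:
drive_tool(increments=[0,0,0,0.06,0.03,2,0,0,0,0,0.12,0.04,3.5,0,0,0,0,0.12,0.04,4.6,0,0,0,0,0.12,0.04,5.1,0,0,0,0,0.12,0.04,5.1,0,0,0,0,0.12,0.04,5.1,0,0,0,0,0.12,0.04,5.1,0])

```text
time_s: 5.65
tool_pos: [538.1, 123.3, 197.7]
tcp_rot: [2.472, 0.362, 0.123]
contact_force: [-0.4, -0.9, -3.1]
finger_gap: 0.287
```

Run:
```python
from cm import *
applied([0,0,0,.12,.04,5.1])
snap('side','side4');snap('top','top4');err()
o=bot.get_obs();p=o['tool_pos'];Rt=R.from_rotvec(o['tcp_rot'])
z=Rt.apply([0,0,1]);H=holeframe();h=np.array([550.6,78.5,136.8]);print('z',z,H.T@(p+z*65.6-h))
for n in('side','top'):
    for d in(19.6,65.6): print(n,d,proj(n,p+z*d))
    print(n,'hole',proj(n,h),'shaft_end',proj(n,h+H@[28,0,-15]))
s=cv2.resize(cv2.imread('pics/side4.png')[95:170,250:350],(800,600),interpolation=cv2.INTER_CUBIC)[:,:]
t=cv2.resize(cv2.imread('pics/top4.png')[125:185,160:220],(400,400),interpolation=cv2.INTER_CUBIC)
s=cv2.resize(cv2.imread('pics/side4.png')[100:160,255:315],(400,400),interpolation=cv2.INTER_CUBIC)
cv2.imwrite('pics/v4.png',np.hstack([s,t]))
```

```text
t 5.75 dpos [ 0.1812  0.2686 -0.7505] drot [-0.0016  0.0007  0.    ] F [-0.7929  0.6188 -3.7219] M [ 0.627   0.196  -0.0016] gap 24.705704513362047 j [ 0.445   0.1947  1.7544 -0.6553  1.3598  1.9221]
z [ 0.1737 -0.5774 -0.7978] [-0.7738 -0.462  10.8451]
side 19.6 [278.7412 108.2091]
side 65.6 [284.4133 129.4832]
side hole [285.5239 134.5127] shaft_end [276.0424 144.6366]
top 19.6 [168.0126 154.7159]
top 65.6 [183.6364 154.6925]
top hole [187.3987 154.9556] shaft_end [195.6624 167.1555]
```

View pics/v4.png

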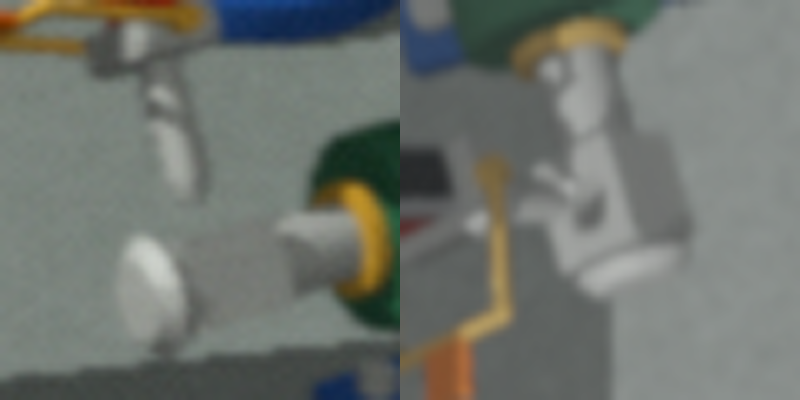

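Run:
```python
from cm import *
H=holeframe();h=np.array([550.6,78.5,136.8])
for nm,q in dict(f1=[18,17,0],b1=[-18,17,0],f2=[18,17,-30],b2=[-18,17,-30],washer=[-50,0,-15],rimtop=[22,0,5],rimR=[22,20,-15],rimL=[22,-20,-15],rimbot=[22,0,-35],tl1=[18,-17,0],tl2=[-18,-17,0]).items():
    P=h+H@q;print(nm,'sidecrop',(proj('side',P)-[255,100])*6.667,'topcrop',(proj('top',P)-[160,125])*6.667+[400,0])
```

```text
f1 sidecrop [179.3521 236.6797] topcrop [634.8108 234.1993]
b1 sidecrop [276.9319 209.2644] topcrop [604.2855 127.8623]
f2 sidecrop [204.3722 330.3971] topcrop [697.155  233.3493]
b2 sidecrop [301.0626 301.5694] topcrop [667.039  129.4579]
washer sidecrop [345.5283 238.1995] topcrop [573.2246  55.8642]
rimtop sidecrop [140.0477 231.3402] topcrop [590.3794 264.6027]
rimR sidecrop [185.2886 285.7486] topcrop [676.3308 242.2876]
rimL sidecrop [129.2087 299.6734] topcrop [590.097 284.39 ]
rimbot sidecrop [173.0422 354.0047] topcrop [673.8331 262.5596]
tl1 sidecrop [131.7226 250.4605] topcrop [561.3434 270.5884]
tl2 sidecrop [226.3494 223.8685] topcrop [531.7201 166.0205]
```

Call:
drive_tool(increments=[0,0,0,0.25,0,0,0,0,0,0,0.25,0,0.5,0,0,0,0,0.25,0,0.8,0,0,0,0,0.25,0,1.1,0,0,0,0,0.25,0,1.4,0,0,0,0,0.25,0,1.6,0,0,0,0,0.25,0,1.6,0,0,0,0,0.25,0,1.6,0])

```text
time_s: 6.75
tool_pos: [542.8, 114.3, 184.3]
tcp_rot: [2.472, 0.362, 0.121]
contact_force: [-1.3, -0.0, -3.7]
finger_gap: 0.286
```

```bash
cat >> cm.py <<'E'
def st():
    err();o=bot.get_obs();p,r=load();print('toolframe dpos',r.inv().apply(o['tool_pos']-p),'F tool',r.inv().apply(o['contact_force']-[0,0,-3.2]),'M tool',r.inv().apply(o['moment']))
E
python3 - <<'E'
from cm import *
applied([0,0,0,.25,0,1.6]);st()
E
```

```text
t 6.75 dpos [-0.172  -0.1406 -1.1922] drot [-0.0017 -0.0006 -0.0002] F [-1.3236 -0.0129 -3.7466] M [ 0.5792  0.3418 -0.2064] gap 24.28773321163506 j [ 0.4272  0.2095  1.7644 -0.6622  1.3314  1.924 ]
toolframe dpos [-0.2052 -0.649   1.0037] F tool [-1.2717 -0.6223  0.2155] M tool [ 0.6529 -0.253   0.0679]
```

Call:
drive_tool(increments=[0,0,0,0,0,0.3,0,0,0,0,0,0,0.6,0,0,0,0,0,0,0.9,0,0,0,0,0,0,1.2,0,0,0,0,0,0,1.2,0])

```text
time_s: 7.38
tool_pos: [544.1, 106.9, 174.0]
tcp_rot: [2.472, 0.362, 0.118]
contact_force: [-4.3, -0.9, -2.8]
finger_gap: 0.289
```

Run:
```python
from cm import *
applied([0,0,0,0,0,1.2]);st()
```

```text
t 7.38 dpos [-0.9251 -0.5747 -1.8733] drot [-0.0018 -0.0026 -0.0007] F [-4.2836 -0.945  -2.7578] M [ 0.5413  0.9902 -0.6036] gap 24.60637214270762 j [ 0.4143  0.2174  1.7764 -0.6675  1.3103  1.9264]
toolframe dpos [-1.0513 -0.8992  1.6678] F tool [-4.3746  0.0078 -0.5482] M tool [ 0.8025 -0.9969  0.0049]
```

Call:
drive_tool(increments=[0,0,0,-0.15,0,0,0,0,0,0,-0.15,0,0,0,0,0,0,-0.15,0,0.3,0,0,0,0,-0.15,0,0.6,0,0,0,0,-0.15,0,0.9,0,0,0,0,-0.15,0,0.9,0])

```text
time_s: 8.12
tool_pos: [545.2, 101.5, 167.3]
tcp_rot: [2.472, 0.362, 0.121]
contact_force: [-2.8, -0.5, -4.4]
finger_gap: 0.288
```

Run:
```python
from cm import *
applied([0,0,0,-.15,0,.9]);st()
```

```text
t 8.12 dpos [ 0.0647 -0.3633 -1.4355] drot [-0.0018 -0.0003 -0.0002] F [-2.8057 -0.5447 -4.3679] M [ 0.7958  0.5692 -0.2857] gap 24.494641832786378 j [ 0.4049  0.2203  1.7872 -0.6728  1.2922  1.929 ]
toolframe dpos [-0.0423 -0.5708  1.3672] F tool [-2.8441 -0.9287  0.7624] M tool [ 0.9256 -0.4251  0.0375]
```

Call:
drive_tool(increments=[0,0,0,-0.06,0,0,0,0,0,0,-0.06,0,0.3,0,0,0,0,-0.06,0,0.6,0,0,0,0,-0.06,0,0.9,0,0,0,0,-0.06,0,1.2,0,0,0,0,-0.06,0,1.4,0,0,0,0,-0.06,0,1.4,0])

```text
time_s: 9.0
tool_pos: [547.2, 93.3, 156.4]
tcp_rot: [2.472, 0.362, 0.122]
contact_force: [-0.3, -0.4, -3.5]
finger_gap: 0.287
```

Run:
```python
from cm import *
applied([0,0,0,-.06,0,1.4]);st()
```

```text
t 9.0 dpos [ 0.2384 -0.3338 -1.1133] drot [-0.002 -0.    -0.   ] F [-0.2987 -0.3758 -3.5302] M [ 0.6369  0.2459 -0.0798] gap 24.398854019719195 j [ 0.3902  0.229   1.7999 -0.6804  1.2669  1.9325]
toolframe dpos [ 0.1325 -0.3598  1.1228] F tool [-0.394   0.0205  0.4288] M tool [ 0.6807 -0.0902  0.032 ]
```

Nearly force-free. Next I push down until the collar seats.

Call:
drive_tool(increments=[0,0,0,0,0,0.2,0,0,0,0,0,0,0.4,0,0,0,0,0,0,0.6,0,0,0,0,0,0,0.8,0,0,0,0,0,0,0.8,0])

```text
time_s: 9.62
tool_pos: [548.0, 91.0, 153.1]
tcp_rot: [2.474, 0.361, 0.123]
contact_force: [-16.7, 13.4, 18.1]
finger_gap: 0.289
```

Run:
```python
from cm import *
applied([0,0,0,0,0,.8]);st()
```

```text
t 9.62 dpos [-0.3176  1.9217  1.9524] drot [-0.0007  0.0009  0.0018] F [-16.6764  13.4226  18.0767] M [ 0.4135  1.8124 -1.1352] gap 24.52653070123124 j [ 0.3852  0.2314  1.8036 -0.6817  1.2581  1.9344]
toolframe dpos [ 0.2472 -0.3687 -2.7219] F tool [-12.1227  -1.2916 -27.6105] M tool [ 0.916  -1.9751 -0.0663]
```

Run:
```python
from cm import *
snap('side','side5');snap('top','top5')
s=cv2.resize(cv2.imread('pics/side5.png')[95:165,245:315],(400,400),interpolation=cv2.INTER_CUBIC)
t=cv2.resize(cv2.imread('pics/top5.png')[125:195,160:230],(400,400),interpolation=cv2.INTER_CUBIC)
cv2.imwrite('pics/v5.png',np.hstack([s,t]));st()
```

```text
t 9.72 dpos [-0.3055  1.9282  1.9517] drot [-0.0008  0.001   0.0016] F [-16.2293  13.026   17.3503] M [ 0.429   1.8113 -1.0881] gap 24.45249972202568 j [ 0.3852  0.2313  1.8037 -0.6819  1.258   1.9343]
toolframe dpos [ 0.2607 -0.3713 -2.723 ] F tool [-11.8083  -1.3226 -26.7245] M tool [ 0.9305 -1.9424 -0.1006]
```

View pics/v5.png

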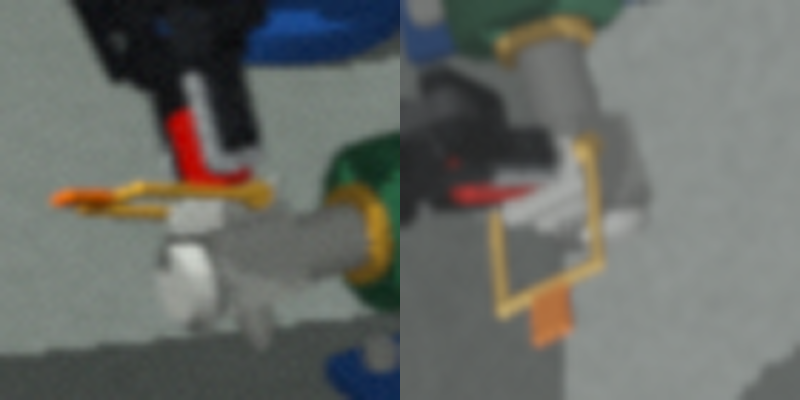

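The pin is home. The collar sits on the block, the shank tip emerges below at (260,325), and the loop is open with the orange tab at side crop (82,200). Relax, open and retract.

Call:
drive_tool(increments=[0,0,0,0,0,-0.2,0,0,0,0,0,0,-0.2,45,0,0,0,0,0,-0.2,45,0,0,0,0,0,-0.2,45,0,0,0,0,0,-2,45,0,0,0,0,0,-5,45,0,0,0,0,0,-9,45,0,0,0,0,0,-12,0,0,0,0,0,0,-12,0])

```text
time_s: 10.85
tool_pos: [528.8, 160.3, 249.0]
tcp_rot: [2.474, 0.363, 0.129]
contact_force: [0.0, -0.9, -0.6]
finger_gap: 0.033
```

```bash
cat > tab.py <<'E'
from cm import *
import sys
def tab(k):
    s=snap('side','side'+k);t=snap('top','top'+k);out={}
    for n,(p,d),(u,v,w,h) in(('side',s,(235,100,60,80)),('top',t,(170,150,50,50))):
        C=cloud(n,d);hsv=cv2.cvtColor(p,cv2.COLOR_RGB2HSV).astype(int);m=np.zeros(d.shape,bool);m[v:v+h,u:u+w]=1
        m&=(hsv[...,0]<15)&(hsv[...,0]>3)&(hsv[...,1]>120)&(d>0)
        if not m.any(): print(n,'no tab');continue
        vv,uu=np.where(m);P=np.median(C[m],0);out[n]=(uu.mean(),vv.mean());print(n,'tab px',out[n],m.sum(),'pt',P)
    if len(out)==2:
        (c1,r1),(c2,r2)=[ray(n,*out[n]) for n in('side','top')]
        A=np.c_[r1,-r2];l=np.linalg.lstsq(A,c2-c1,rcond=None)[0];a,b=c1+r1*l[0],c2+r2*l[1];P=(a+b)/2
        H=holeframe();h=np.array([551.2,79.3,137.2]);L=H.T@(P-h);print('tri',P,'gap',np.linalg.norm(a-b),'hole frame',L,'radius',np.hypot(L[0],L[2]-9),'loop',1.37+np.arctan2(L[2]-9,L[0]))
E
python3 - <<'E'
from tab import *
applied([0,0,0,0,0,-12]);st();tab('6')
s=cv2.resize(cv2.imread('pics/side6.png')[95:165,245:315],(400,400),interpolation=cv2.INTER_CUBIC)
t=cv2.resize(cv2.imread('pics/top6.png')[125:195,160:230],(400,400),interpolation=cv2.INTER_CUBIC)
cv2.imwrite('pics/v6.png',np.hstack([s,t]))
E
```

```text
t 10.85 dpos [1.171  2.1026 1.973 ] drot [-0.0007  0.0057  0.0016] F [ 0.0438 -0.9293 -0.5651] M [ 0.2803  0.0869 -0.01  ] gap 2.7702782622450273 j [ 0.5097  0.1696  1.6803 -0.6335  1.4709  1.9131]
toolframe dpos [ 1.7252 -0.1537 -2.5855] F tool [-0.2244  2.3063 -1.5616] M tool [ 0.2935 -0.0083  0.0063]
side tab px (np.float64(266.075), np.float64(129.0)) 40 pt [493.7492  76.6802 155.5328]
top tab px (np.float64(184.24528301886792), np.float64(181.16981132075472)) 53 pt [491.2546  81.7731 155.4362]
tri [499.5317  80.5039 153.2062] gap 16.56723872113446 hole frame [49.1431 -3.1459 22.4125] radius 50.940571208565586 loop 1.6364377288799388
```

View pics/v6.png

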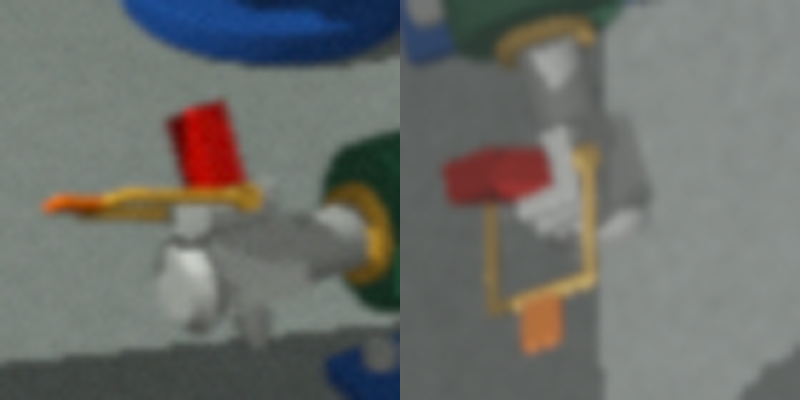

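```bash
cat > arc.py <<'E'
from cm import *
H=holeframe();h=np.array([551.3,79.5,137.3])
def wp(x,z,b,y=-1):  # hole-frame TCP and pitch
    return row(h+H@[x,y,z],tool(H,1)*R.from_rotvec([0,b,0]))
def arc(a,r=64,off=2,b=None):
    e=np.array([np.cos(a),-np.sin(a)]);n=np.array([np.sin(a),np.cos(a)]);q=r*e+off*n
    return wp(q[0],9+q[1],a if b is None else b)
E
python3 - <<'E'
from arc import *
p,r=load();print('now',H.T@(p-h))
print('A',wp(64,90,0));print('B',wp(64,45,0))
for a in(-.1,0,.1,.2,.3,.4,.5):print(a,arc(a,b=max(a,0)))
E
```

```text
now [  0.0492   0.3822 137.0661]
A [-0.     0.    -0.    -6.394 -0.134  4.708]
B [-0.     0.    -0.    -6.393 -0.133  9.208]
-0.1 [-0.     0.    -0.    -6.341 -0.132 11.97 ]
0 [-0.     0.    -0.    -6.392 -0.132 12.608]
0.1 [-0.     0.1   -0.    -6.38  -0.132 13.248]
0.2 [-0.     0.2   -0.    -6.304 -0.132 13.884]
0.3 [-0.     0.3   -0.    -6.165 -0.132 14.508]
0.4 [-0.     0.4   -0.    -5.964 -0.132 15.116]
0.5 [-0.     0.5   -0.    -5.704 -0.132 15.701]
```

Call:
drive_tool(increments=[0,0,0,-6.4,-0.13,3,0,0,0,0,-6.4,-0.13,7,0,0,0,0,-6.4,-0.13,10,0,0,0,0,-6.36,-0.13,12,0,0,0,0,-6.39,-0.13,12.6,0,0,0.1,0,-6.38,-0.13,13.25,0,0,0.2,0,-6.3,-0.13,13.9,0,0,0.3,0,-6.17,-0.13,14.5,0,0,0.4,0,-5.96,-0.13,15.1,0,0,0.5,0,-5.7,-0.13,15.7,0])

```text
time_s: 12.2
tool_pos: [499.9, 52.4, 120.0]
tcp_rot: [2.417, 0.57, 0.75]
contact_force: [0.7, -1.2, 0.8]
finger_gap: 0.003
```

Run:
```python
from arc import *
applied([0,.5,0,-5.7,-.13,15.7]);st()
for a in(.6,.7,.8,.9,1.0,1.1,1.2,1.3,1.37):print(a,arc(a))
```

```text
t 12.2 dpos [ 0.0812 -0.0031 -0.8434] drot [-0.0013  0.0035 -0.001 ] F [ 0.7022 -1.1934  0.8434] M [0.1255 0.2466 0.0298] gap 0.22682817648185144 j [ 0.3043 -0.1981  2.3901 -1.0713  0.6545  2.2022]
toolframe dpos [-0.2631 -0.4864  0.6419] F tool [ 1.4508  3.5067 -1.9659] M tool [ 0.2368 -0.1421 -0.035 ]
0.6 [ 0.     0.1   -0.001  0.008 -0.002  0.639]
0.7 [ 0.     0.2   -0.001  0.084 -0.002  1.274]
0.8 [ 0.     0.3   -0.001  0.223 -0.002  1.899]
0.9 [ 0.     0.4   -0.001  0.424 -0.002  2.507]
1.0 [ 0.     0.5   -0.     0.684 -0.002  3.091]
1.1 [ 0.     0.6   -0.     1.002 -0.002  3.647]
1.2 [ 0.     0.7   -0.     1.373 -0.003  4.168]
1.3 [ 0.     0.8   -0.     1.795 -0.003  4.65 ]
1.37 [ 0.     0.87  -0.     2.117 -0.003  4.961]
```

```bash
cat >> arc.py <<'E'
def arcA(a,rA,b=.5,off=2):
    q=np.array([0,9])+rA*np.array([np.cos(a),-np.sin(a)])+off*np.array([np.sin(a),np.cos(a)])-11*np.array([-np.cos(b),np.sin(b)])
    return wp(q[0],q[1],b)
E
python3 - <<'E'
from arc import *
for a,rA in((.6,55),(.7,57),(.8,59),(.9,61),(1.0,62),(1.1,62),(1.17,62),(1.24,62),(1.3,62),(1.36,62)):print(a,arcA(a,rA))
E
```

```text
0.6 [-0.     0.    -0.001 -0.196 -0.002  0.549]
0.7 [-0.     0.    -0.001 -0.33  -0.002  1.135]
0.8 [-0.     0.    -0.001 -0.399 -0.002  1.751]
0.9 [-0.     0.    -0.001 -0.4   -0.002  2.39 ]
1.0 [-0.     0.    -0.001 -0.24  -0.002  2.996]
1.1 [-0.     0.    -0.001  0.067 -0.002  3.534]
1.17 [-0.     0.    -0.001  0.313 -0.002  3.892]
1.24 [-0.     0.    -0.001  0.584 -0.002  4.231]
1.3 [-0.     0.    -0.001  0.834 -0.002  4.507]
1.36 [-0.     0.    -0.001  1.101 -0.002  4.767]
```

Call:
drive_tool(increments=[0,0,0,-0.2,0,0.55,0,0,0,0,-0.33,0,1.13,0,0,0,0,-0.4,0,1.75,0,0,0,0,-0.4,0,2.4,0,0,0,0,-0.24,0,3.0,0])

```text
time_s: 12.82
tool_pos: [516.9, 39.7, 97.6]
tcp_rot: [2.418, 0.568, 0.745]
contact_force: [-2.4, 0.2, 1.5]
finger_gap: -0.001
```

Run:
```python
from arc import *
applied([0,0,0,-.24,0,3]);st()
for a in(1.1,1.17,1.24,1.3,1.36):print(a,arcA(a,62))
snap('side','side7');snap('top','top7')
s=cv2.resize(cv2.imread('pics/side7.png')[90:170,235:315],(400,400),interpolation=cv2.INTER_CUBIC)
t=cv2.resize(cv2.imread('pics/top7.png')[125:195,160:230],(400,400),interpolation=cv2.INTER_CUBIC)
cv2.imwrite('pics/v7.png',np.hstack([s,t]))
```

```text
t 12.82 dpos [ 0.5718 -0.3498 -1.2076] drot [-0.0017 -0.0006 -0.001 ] F [-2.4111  0.2376  1.4647] M [ 0.1426  0.3088 -0.0953] gap -0.054274887343580054 j [ 0.256  -0.1101  2.3702 -1.1585  0.5935  2.275 ]
toolframe dpos [-0.2138 -0.3278  1.3245] F tool [ 0.0848  2.0722 -4.83  ] M tool [ 0.2347 -0.261   0.0402]
1.1 [-0.     0.    -0.001  0.307 -0.002  0.534]
1.17 [-0.     0.    -0.001  0.553 -0.002  0.892]
1.24 [-0.     0.    -0.001  0.824 -0.002  1.231]
1.3 [-0.     0.    -0.001  1.074 -0.002  1.507]
1.36 [-0.     0.    -0.001  1.341 -0.002  1.767]
```

View pics/v7.png

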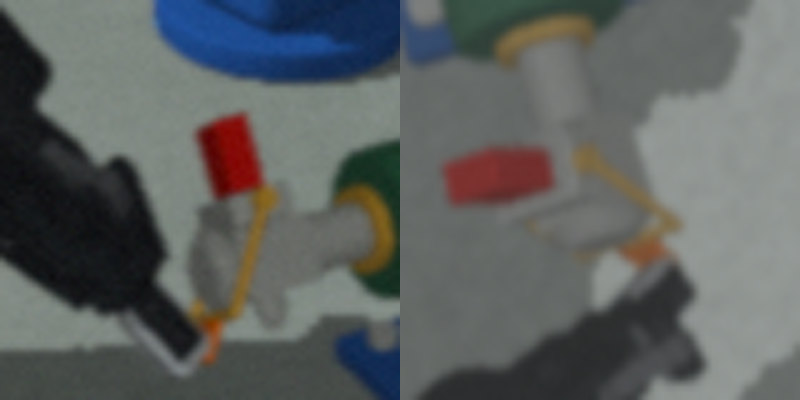

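The loop's bar is now at the flange and the tab sits on the fingertips, at side crop (210,340). Joint 4 is close to its limit, so I ease the pitch back a little for the final push.

Run:
```python
from arc import *
for a,b in((1.07,.45),(1.14,.4),(1.2,.38),(1.26,.36),(1.32,.35),(1.38,.35)):print(a,arcA(a,62,b))
```

```text
1.07 [-0.    -0.05  -0.001  0.211 -0.002  0.321]
1.14 [-0.    -0.1   -0.001  0.45  -0.002  0.631]
1.2 [-0.    -0.12  -0.001  0.674 -0.002  0.908]
1.26 [-0.    -0.14  -0.001  0.916 -0.002  1.171]
1.32 [-0.    -0.15  -0.001  1.173 -0.002  1.431]
1.38 [-0.    -0.15  -0.001  1.445 -0.002  1.685]
```

Call:
drive_tool(increments=[0,-0.05,0,0.21,0,0.32,0,0,-0.1,0,0.45,0,0.63,0,0,-0.12,0,0.67,0,0.91,0,0,-0.14,0,0.92,0,1.17,0,0,-0.15,0,1.17,0,1.43,0,0,-0.15,0,1.17,0,1.43,0])

```text
time_s: 13.68
tool_pos: [531.9, 39.4, 90.8]
tcp_rot: [2.448, 0.507, 0.551]
contact_force: [-6.6, -2.2, 0.9]
finger_gap: -0.002
```

Run:
```python
from arc import *
applied([0,-.15,0,1.17,0,1.43]);st()
for a in(1.38,1.44,1.5):print(a,arcA(a,62,.35))
snap('side','side8')
s=cv2.resize(cv2.imread('pics/side8.png')[90:170,235:315],(500,500),interpolation=cv2.INTER_CUBIC)
cv2.imwrite('pics/v8.png',s)
```

```text
t 13.68 dpos [-2.0309 -1.5526 -2.5591] drot [-0.0022 -0.0057 -0.0014] F [-6.6217 -2.2186  0.8849] M [-0.1132  0.8421 -0.5651] gap -0.19591414677958285 j [ 0.2817  0.026   2.2149 -0.9844  0.7454  2.1455]
toolframe dpos [-3.1337 -0.8169  1.6114] F tool [-5.4838  2.6382 -5.3313] M tool [ 0.1434 -1.0103 -0.0046]
1.38 [-0.     0.    -0.001  0.31  -0.002  0.211]
1.44 [-0.     0.    -0.001  0.629 -0.003  0.403]
1.5 [-0.     0.    -0.001  0.958 -0.003  0.576]
```

View pics/v8.png

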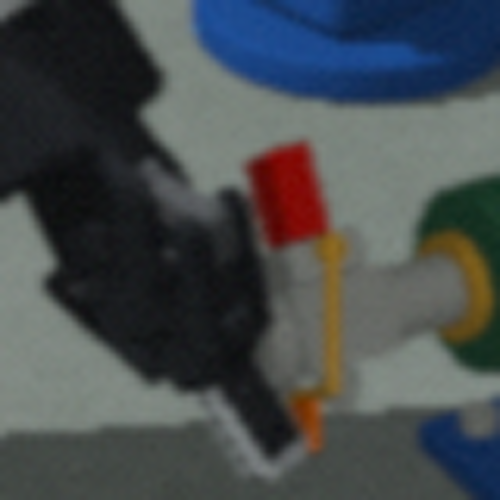

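The leg's direction in the image implies a loop angle of about 0.1, past the snap point. A slightly firmer push, then back away and check.

Call:
drive_tool(increments=[0,0,0,0.15,0,0.1,0,0,0,0,0.31,0,0.21,0,0,0,0,0.31,0,0.21,0,0,0,0,0.31,0,0.21,0])

```text
time_s: 14.22
tool_pos: [533.1, 38.6, 88.6]
tcp_rot: [2.448, 0.505, 0.544]
contact_force: [-14.4, -3.4, 3.0]
finger_gap: 0.003
```

Run:
```python
from arc import *
applied([0,0,0,.31,0,.21]);st()
o=bot.get_obs();q=H.T@(o['tool_pos']-h);A=q[[0,2]]+11*np.array([-np.cos(.35),np.sin(.35)])-[0,9];print('A rel hinge',A,'ang',np.arctan2(-A[1],A[0]),np.hypot(*A))
```

```text
t 14.22 dpos [-4.4789 -2.8828 -3.9488] drot [-0.0027 -0.0105 -0.002 ] F [-14.3718  -3.3861   3.0133] M [-0.3917  1.5205 -1.2102] gap 0.2886330177159478 j [ 0.2802  0.0355  2.2096 -0.9851  0.7464  2.1467]
toolframe dpos [-6.1938 -1.1959  2.0423] F tool [-11.9614   3.0364 -10.214 ] M tool [ 0.0494 -1.9813  0.0423]
A rel hinge [ 18.845 -64.525] ang 1.2866422513663722 67.22065559591547
```

Call:
drive_tool(increments=[0,0,0,-1.5,0,-0.5,0,0,0,0,-3.5,0,-1.3,0,0,0,0,-6,0,-3,0,0,0,0,-9,0,-7,0,0,0,0,-10,0,-12,0,0,0,0,-10,0,-16,0,0,0,0,-10,0,-16,0])

```text
time_s: 15.1
tool_pos: [376.0, 67.5, 186.9]
tcp_rot: [2.448, 0.509, 0.567]
contact_force: [0.7, 0.7, -0.4]
finger_gap: 0.0
```

Run:
```python
from arc import *
applied([0,0,0,-10,0,-16]);st()
snap('side','side9');snap('top','top9')
s=cv2.resize(cv2.imread('pics/side9.png')[90:170,235:315],(400,400),interpolation=cv2.INTER_CUBIC)
t=cv2.resize(cv2.imread('pics/top9.png')[125:195,160:230],(400,400),interpolation=cv2.INTER_CUBIC)
cv2.imwrite('pics/v9.png',np.hstack([s,t]))
for a in(1.0,1.11,1.2,1.27,1.35):
    e=np.array([np.cos(a),0,-np.sin(a)]);P=[h+H@(np.array([0,25.5,9])+k*e) for k in(0,46.5)]
    T=h+H@(np.array([0,0,9])+58.5*e);print(a,'leg side crop',[(proj('side',x)-[235,90])*5 for x in P],'tab',(proj('side',T)-[235,90])*5,'top tab',(proj('top',T)-[160,125])*5.71)
```

```text
t 15.1 dpos [0.9746 1.8078 1.6738] drot [-0.0008  0.0066  0.0009] F [ 0.7377  0.6778 -0.3812] M [ 0.2125  0.2055 -0.0671] gap 0.016371748181121207 j [ 0.5308 -0.5378  2.4403 -0.7781  1.118   2.0028]
toolframe dpos [ 2.1224 -0.1531 -1.5786] F tool [ 1.7091  1.3462 -2.0533] M tool [ 0.2562 -0.1489  0.0636]
1.0 leg side crop [array([276.5612, 190.6057]), array([249.2338, 297.959 ])] tab [214.6171 330.8391] top tab [247.6395 246.1483]
1.11 leg side crop [array([276.5612, 190.6057]), array([260.0312, 301.1537])] tab [227.9167 334.6416] top tab [249.123  232.2824]
1.2 leg side crop [array([276.5612, 190.6057]), array([268.9796, 302.7621])] tab [238.9272 336.5209] top tab [249.361  220.4424]
1.27 leg side crop [array([276.5612, 190.6057]), array([275.9598, 303.3818])] tab [247.5086 337.2107] top tab [248.9413 210.986 ]
1.35 leg side crop [array([276.5612, 190.6057]), array([283.9112, 303.413 ])] tab [257.2764 337.1728] top tab [247.8196 199.9719]
```

View pics/v9.png

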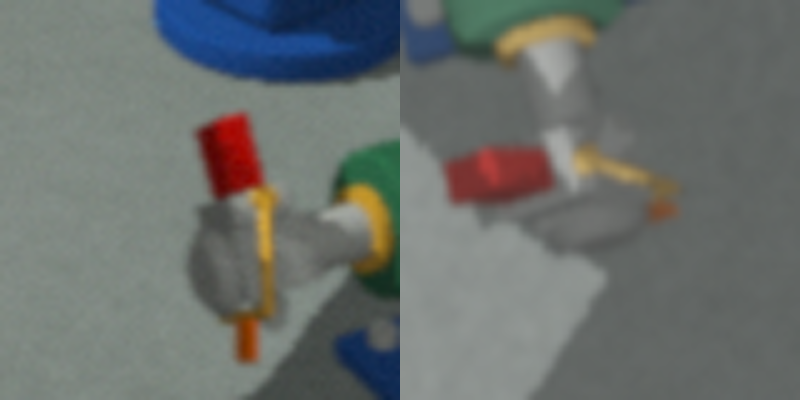

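The loop hangs behind the flange. The leg runs (263,195)→(267,310), giving a loop angle of about 0.06, and the tab is below the rim at (247,338). The collar is seated and the arm is clear, so I hand in.

```bash
python3 -c "
from cell import bot
print(bot.finish_job())"
```

```text
the job is handed in; nothing more can be done
None
```

The hitch pin is home in the leaning cross hole and its loop has been swung over the end flange and sits behind it. I handed the job in with the gripper away from everything at about 15 s. The hand-in reported no verdict.

**What I did:** I gripped the middle-sized pin from the block. I pushed it in with its loop open, shifting sideways to ease the side force, until the collar met about 27 N. I then let go and pushed the orange tab round with the shut fingertips.

**Last checks:**
- The final pictures show the collar on the hole's mouth, with the shank tip seen below the block before the loop was closed.
- The loop leg's slope gives an angle of about 0.06 rad and the tab position about 0, both under the 0.23 limit.
- The force on the arm is near zero. No move went near the punch or the wrench, but I did not measure them again at the end.

**What disagreed:**
- Depth data gave the hole a lean of 38–40 degrees, against the stated maximum of 37; I used 37 and the pin went in nearly force-free.
- The pin showed up to about 5 mm off its expected place along the shaft in the side view, but only about 1–2 mm in the top view. I corrected this by feel during the push.
- One triangulation of the tab missed by 16 mm, so I read its position from depth and the pictures instead.

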